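# Clear the bottle carrier, move its vial to the block heater, refill the carrier

### The arm

A 6-joint arm with a two-finger parallel gripper is mounted at the origin on the work surface; the furniture and walls round the work are solid. World frame = base frame: x ahead of the robot, y to its left, z up, the work surface at z = 0. Lengths are in m, angles in rad, forces in N, time in s.
With the tool pointing down it reaches from about 0.35 to 0.975 m from the base axis. Payload 4.9 kg.
Tool frame: the origin (TCP) lies at the very end of the fingers, on their centre line; the grasp point (between the pads) lies 19 mm behind it; z points along the fingers, y is the line along which they close (so a half turn about z gives the same grasp; the last joint's range is limited). The gripper opens to 85 mm and grips with 20 to 120 N. Pads are 22 mm wide; open, the fingers measure 114 mm over their backs; the gripper's body (76 mm by 85 mm) begins 54 mm behind the grasp point. The pads swing forward as they close: fully open they stand 13 mm farther back than shut.
Start: joints at [1.194, 0.053, 1.613, -0, 1.476, -0.119], TCP at [0.159, 0.604, 0.231] pointing down, gripper open.
Joint ranges: [-3.01, 3.01], [-1.01, 2.22], [0.06, 2.58], [-1.02, 4.17], [0.09, 2.62], [-3.14, 3.14]. Speed limits (rad/s): [2.57, 2.57, 3.14, 3.14, 3.14, 3.14].

### API

Orientations are given as a unit quaternion [w, x, y, z].
In Python, from plant import manip gives the robot as it stands.
- The arm moves only by the tool play_rows, never from a script. Its argument "series" is a list that holds one entry, the list of rows, each a list of 7 numbers: the shift along the world's x, y, z in m, then the turn, a rotation vector about the world's x, y, z in degrees, then the opening, from 0 (shut) to 1 (fully open). In form: [[[dx, dy, dz, rx, ry, rz, grip], ...]]. A call has 1 to 10 rows; each row shifts and turns the commanded pose from where the row before left it; what a row does not reach is not made up. A row lasts 1/10 s, in which the tool goes at most 50 mm and 8.59 degrees, less where a joint would pass 70% of its speed; a pose out of reach is approached as far as the arm can. A call with a gripper value outside its range is refused whole. The fingers move at their own pace and stop on an object; the grip force is fixed at half the most. Time passes only in rows, so rows that do not move let the fingers close. It gives the time, the measured TCP pose, the force, the opening and the grip force at its end, in the units of the state.
- manip.state(): the state, without advancing time (a new reading comes with each control period).
- manip.grab_frame(name): name is "side" or "top" or "wrist"; returns a dict with "frame" (420x560x3 uint8, blue, green, red), "mtx" (3x3 intrinsics, pixels), "R" (3x3) and "t" (3): a world point X has camera coordinates R X + t. Camera axes: x right, y down, z forward; pixel columns grow to the right and rows downward; lengths in m; the calibration is good to about 2 mm. A picture is of the moment at which its call begins. There is no depth.
- manip.job_done(): hands the job in; it is judged then, once.
The state is a dict: "time": time; "joint_pos": joint angles; "joint_vel": joint speeds; "joint_efforts": joint torques, N m; "tool_pos": TCP position; "tool_rot": TCP orientation; "contact_force": force on the tool from outside, world axes, zero at the start; "ft_torque": the same for the moment, N m; "gripper_width": opening from 0.0 (shut) to 1.0 (fully open); "grasp_force": force on a finger pad.
Only numpy, scipy, OpenCV 4.12 (cv2) and the standard library are available. Lean on these libraries where they do the work, as an engineer would, in place of code of your own. Each camera call takes 0.05 s, during which the arm holds its last target. There are 200 camera calls.

### The job

The sample vial in the middle of the grey carrier is hemmed in by three taller bottles: stand all three in the steel drip tray first, then take the vial and seat it fully in the big well of the block heater. Only then put each bottle back into the very compartment of the carrier it came from. Keep everything upright, and leave the black lens case in the carrier and the small petri dish where they are.

Things in the scene. Friction and masses are not known exactly. Their poses are not given: they have to be found in the camera images.
- bottle_carrier: Grey bottle carrier, fixed, 123 x 123 mm, walls 34 mm high; origin: centre of its underside. Four compartments, 57 x 57 mm inside, floor z = 5, centres at x, y = +-30 mm in its frame. Centre socket for the vial: round, 31 mm inside, 35 outside, rim z = 36, floor z = 19 mm. Three compartments hold a bottle each, the fourth a black lens case, shuffled each start.
- drip_tray: Open stainless tray, the side area, fixed, 122 x 122 mm, 16 mm high, walls and floor 3 mm thick: inside 116 x 116 mm, floor at z = 3 mm. Origin: centre of its underside. The bottles fit side by side, e.g. at (x, y) = (-30, -28), (30, -28), (0, 30) mm in its frame. Carrier and tray swap places from start to start.
- block_heater: White block heater, fixed: housing 140 x 72 x 41 mm, aluminium block 76 x 58 mm on it with its top at z = 66 mm. Origin: at bench height under the axis of its one big well (middle of the block): round, 31 mm wide, 3 mm chamfer, 20 mm deep, floor at z = 46 mm. Six 9.5 mm holes beside it are for microtubes. Its display lies towards its -x end.
- amber_bottle: Brown glass bottle with a wide black screw cap, round, 42 mm in diameter, 120 mm high, 0.10 to 0.20 kg. Origin: centre of its underside, z up. Cap: 32 mm in diameter, from z = 97 to 120 mm; grip it there from above.
- cone_bottle: White plastic bottle that tapers to a narrow white screw cap, round, 40 mm in diameter at the foot, 126 mm high, 0.08 to 0.16 kg. Origin: centre of its underside, z up. Cap: 23 mm in diameter, from z = 102 to 126 mm; grip it there from above.
- tall_bottle: Tallest and slimmest bottle: straight clear glass with a paper label and a bare metal screw cap, round, 38 mm in diameter, 140 mm high, 0.12 to 0.24 kg. Origin: centre of its underside, z up. Cap: 35 mm in diameter, from z = 118 to 140 mm; grip it there from above.
- sample_vial: Small glass vial with white cap, 25 mm in diameter, 56 mm high, about 22 g. Origin: centre of its underside, z up. The body, 25 mm in diameter, reaches up to z = 45 mm, the cap (16 mm) from there to 56 mm. It stands in the carrier's centre socket; 39 mm of it stand proud.
- lens_case: Black round case, 40 mm in diameter, 57 mm high, standing in the carrier compartment that holds no bottle; low enough to stay there. Origin: centre of its underside.
- small_dish: Small clear petri dish with lid, 60 mm in diameter, 15 mm high, lying loose on the bench beside the work; leave alone. Origin: centre of its underside. Beyond it, straight ahead of the robot, a broad wall pillar rises from the bench (world x above 0.365 m, y from -0.32 to 0.13 m): the arm must pass in front of it and keep clear of its left side.
Not all that is in view belongs to the job. What is shaped like the sample_vial but orange is not meant.

How it is judged:
On the way, in this order (a step that is already met when the one before it is completed fails the run):
1. all three bottles stand upright and released in the drip tray, the vial still in the carrier (x of amber_bottle in the frame of drip_tray between -0.052 and 0.052 m and y of amber_bottle in the frame of drip_tray between -0.052 and 0.052 m and z of each of amber_bottle, cone_bottle, tall_bottle in the frame of drip_tray below 0.012 m and angle between each of amber_bottle, cone_bottle, tall_bottle's own z axis and vertical below 0.15 rad and contact force between each of amber_bottle, cone_bottle, tall_bottle and the fingers below 0.05 N and x of cone_bottle in the frame of drip_tray between -0.052 and 0.052 m and y of cone_bottle in the frame of drip_tray between -0.052 and 0.052 m and x of tall_bottle in the frame of drip_tray between -0.052 and 0.052 m and y of tall_bottle in the frame of drip_tray between -0.052 and 0.052 m and distance of sample_vial from where it was at the start of the episode below 0.02 m), for 0.2 s.
2. the vial is seated in the heater's big well and released, the bottles still in the tray (horizontal distance between sample_vial and block_heater below 0.008 m and z of sample_vial in the frame of block_heater below 0.052 m and angle between sample_vial's own z axis and vertical below 0.2 rad and contact force between sample_vial and the fingers below 0.05 N and x of amber_bottle in the frame of drip_tray between -0.052 and 0.052 m and y of amber_bottle in the frame of drip_tray between -0.052 and 0.052 m and z of each of amber_bottle, cone_bottle, tall_bottle in the frame of drip_tray below 0.012 m and angle between each of amber_bottle, cone_bottle, tall_bottle's own z axis and vertical below 0.15 rad and x of cone_bottle in the frame of drip_tray between -0.052 and 0.052 m and y of cone_bottle in the frame of drip_tray between -0.052 and 0.052 m and x of tall_bottle in the frame of drip_tray between -0.052 and 0.052 m and y of tall_bottle in the frame of drip_tray between -0.052 and 0.052 m), for 0.2 s.
At the end, for the whole second after the job is handed in: Each bottle stands upright and at rest back in the compartment it came from (within 18 mm of where it started); the vial stands in the big well within 8 mm of its axis with its foot within 6 mm of the well floor; lens case and petri dish have moved less than 20 mm (distance of each of amber_bottle, cone_bottle, tall_bottle from where it was at the start of the episode below 0.018 m and angle between each of amber_bottle, cone_bottle, tall_bottle's own z axis and vertical below 0.12 rad and linear speed of each of amber_bottle, cone_bottle, tall_bottle, sample_vial below 0.02 m/s and horizontal distance between sample_vial and block_heater below 0.008 m and z of sample_vial in the frame of block_heater below 0.052 m and angle between sample_vial's own z axis and vertical below 0.2 rad and distance of each of lens_case, small_dish from where it was at the start of the episode below 0.02 m); the robot touches nothing.
It fails at once if a bottle or the vial is tipped over (angle between any of amber_bottle, cone_bottle, tall_bottle, sample_vial's own z axis and vertical above 0.6 rad).
It fails at once if the lens case or the petri dish is pushed away (distance of any of lens_case, small_dish from where it was at the start of the episode above 0.03 m).
It also fails if it takes over 128 s, if anything falls off the work surface, if the arm or the gripper's body presses on something with over 40 N, if the wrist force passes 120 N, or if a joint passes its speed limit or range.

## Working session

There is one attempt and no reset: what is moved stays moved. The work goes in short steps, Python scripts to look and compute and a tool call to move; the robot and the scene stay as the last step left them, time stands still between calls to the robot, and variables do not carry over. Pictures are saved under pics/ and viewed, at most 14 in all, crops included, and the job is handed in when it is done.

Besides the shell and the picture viewer there is one more tool, called after "Request:" by a JSON object that holds its "fn" and its "kwargs". play_rows: Moves the arm, as the interface text tells. Its arguments: {"type":"object","properties":{"series":{"type":"array"}},"required":["series"]}

```bash
mkdir -p pics; ls
cat > h.py <<'E'
from plant import manip
import numpy as np, cv2, pickle
def grab(n,save=None):
    f=manip.grab_frame(n); pickle.dump(f,open(n+'.pkl','wb'))
    if save: cv2.imwrite('pics/'+save+'.png',f['frame'])
    return f
def load(n): return pickle.load(open(n+'.pkl','rb'))
def px(f,X):
    c=np.array(f['R'])@np.array(X,float)+np.array(f['t']).ravel(); p=np.array(f['mtx'])@c; return p[:2]/p[2]
def ray(f,u,v,z):
    R=np.array(f['R']);t=np.array(f['t']).ravel()
    d=R.T@np.linalg.inv(np.array(f['mtx']))@np.array([u,v,1.]); o=-R.T@t
    return o+d*(z-o[2])/d[2]
E
python3 - <<'E'
from h import *
for n in ['side','top','wrist']:
    f=grab(n,n+'0'); print(n,-np.array(f['R']).T@np.array(f['t']).ravel(), np.array(f['R'])[2])
print(manip.state())
E
```

```text
pics
side [-0.05985672  0.96705892  0.43821015] [ 0.47655859 -0.76062286 -0.44084553]
top [0.28367857 0.33078258 0.90426858] [ 0.05484948  0.0252501  -0.99817532]
wrist [0.08099741 0.62497133 0.37233979] [ 0.30438839 -0.08304586 -0.94892101]
{'time': 0.15, 'joint_pos': array([ 1.19398928e+00,  5.32204057e-02,  1.61396940e+00, -1.70492460e-05,
        1.47601205e+00, -1.19032006e-01]), 'joint_vel': array([-0.00050873, -0.00083974, -0.00459351, -0.00066833, -0.00137137,
       -0.00101006]), 'joint_efforts': array([ 1.02327125e-03, -3.94243097e+01, -3.70721519e+01, -8.55946951e-05,
        4.57844610e-03,  3.75724267e-05]), 'tool_pos': array([0.15917449, 0.60388826, 0.23034152]), 'tool_rot': array([-1.89212925e-04,  1.28530120e-01,  9.91705279e-01, -7.82082847e-04]), 'contact_force': array([ 0.53199182,  0.2606729 , -0.40571309]), 'ft_torque': array([ 0.01049981,  0.04165698, -0.0145793 ]), 'grasp_force': 0.0, 'gripper_width': 0.9978510307924605}
```

View pics/top0.png

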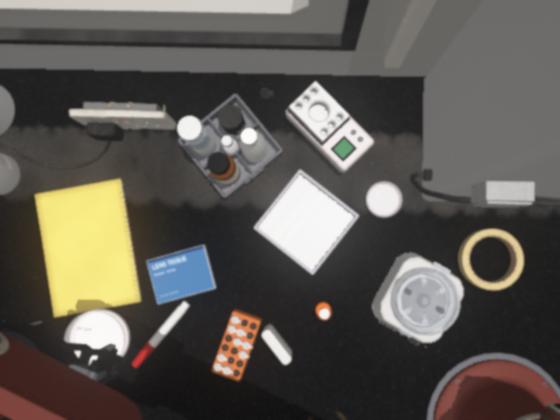

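View pics/side0.png

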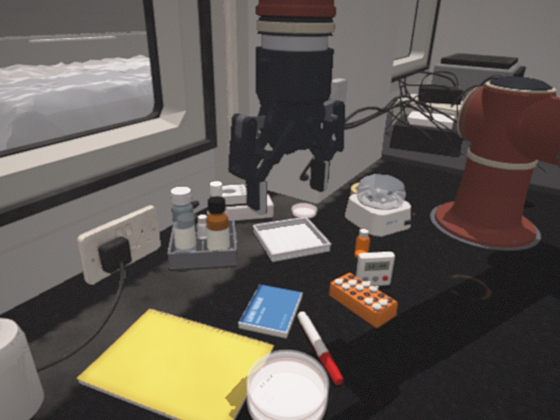

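Top image: the carrier is at about (230,145), the tray at (306,221), the heater at (330,127) and the dish at (384,199). In the carrier, tall_bottle's cap is at (190,127), amber's at (220,165), cone's at (250,136) and the lens case at (232,117).

Vial candidates are the white-capped one at (228,145) in the socket and the orange one at (323,311), which is a decoy. I choose (228,145) and check it in a crop.

Run:
```python
from h import *
f=load('top'); c=f['frame'][75:275,165:405]
c=cv2.resize(c,None,fx=3,fy=3,interpolation=cv2.INTER_CUBIC)
c=cv2.convertScaleAbs(c,alpha=1.3,beta=15)
cv2.imwrite('pics/crop1.png',c)
print(px(f,[.3,.4,0]),px(f,[.4,.4,0]),px(f,[.3,.5,0]))
for n,u,v,z in [('carrier',230,145,.034),('tray',306,221,.016),('heat',318,112,.066),('dish',384,199,.015),('tall',190,127,.14),('amber',220,165,.12),('cone',250,136,.126),('vial',228,143,.056),('lens',232,117,.057)]: print(n,ray(f,u,v,z).round(4))
```

```text
[258.76289711 233.79462481] [260.69550426 174.89870775] [199.79491878 232.05220606]
carrier [0.4436 0.4494 0.034 ]
tray [0.3232 0.3211 0.016 ]
heat [0.4939 0.3076 0.066 ]
dish [0.3634 0.1931 0.015 ]
tall [0.4489 0.494  0.14  ]
amber [0.3976 0.4515 0.12  ]
cone [0.4408 0.4079 0.126 ]
vial [0.4427 0.4498 0.056 ]
lens [0.4847 0.4447 0.057 ]
```

View pics/crop1.png

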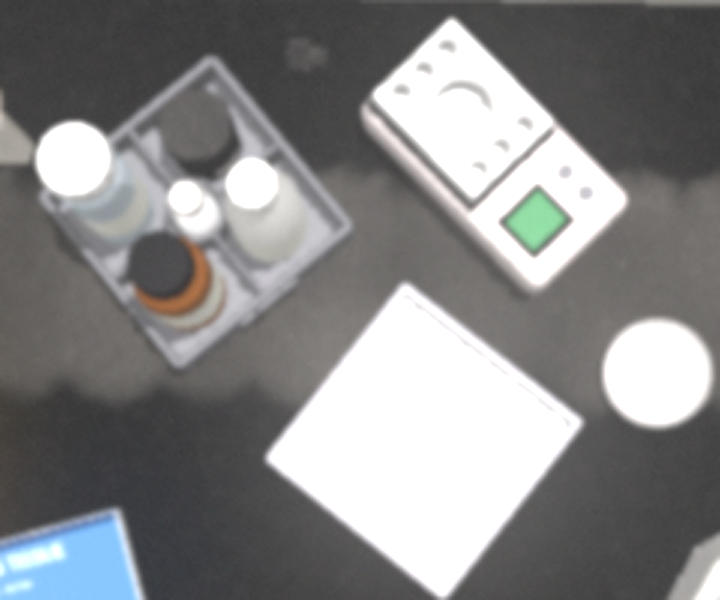

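Run:
```python
from h import *
f=load('top'); g=lambda u,v,z: ray(f,165+(u+.5)/3-.5,75+(v+.5)/3-.5,z)[:2]
def sq(n,P,z):
    Q=np.array([g(*p,z) for p in P]); c=Q.mean(0)
    e=[np.degrees(np.arctan2(*(Q[(i+1)%4]-Q[i])[::-1])) for i in range(4)]
    print(n,c.round(4),'side dirs',np.round(e,1),'len',[round(np.linalg.norm(Q[(i+1)%4]-Q[i]),4) for i in range(4)])
    return c
sq('carrier',[(211,57),(352,225),(180,368),(42,200)],.034)
sq('tray',[(403,283),(582,423),(442,598),(266,459)],.016)
sq('block',[(453,18),(552,130),(472,203),(373,98)],.066)
for n,u,v,z in [('tall',73,159,.14),('amber',161,264,.12),('cone',252,184,.126),('vial',185,196,.075),('lens',197,128,.062),('well',463,112,.066)]: print(n,g(u,v,z).round(4))
# side camera check of caps
s=load('side')
for n,p in [('tall',(.45,.494,.14)),('amber',(.398,.4515,.12)),('cone',(.441,.409,.126))]: print(n,px(s,p),px(s,(*p[:2],p[2]+.005)))
```

```text
carrier [0.443  0.4494] side dirs [-138.6  131.5   41.3  -47.8] len [np.float64(0.1215), np.float64(0.1219), np.float64(0.1202), np.float64(0.1216)]
tray [0.3225 0.3216] side dirs [-126.6  142.9   53.5  -36.1] len [np.float64(0.1257), np.float64(0.1234), np.float64(0.1235), np.float64(0.1237)]
block [0.4939 0.3063] side dirs [-137.6  134.2   44.5  -43.1] len [np.float64(0.0794), np.float64(0.0571), np.float64(0.0765), np.float64(0.06)]
tall [0.4479 0.4954]
amber [0.401  0.4541]
cone [0.4407 0.4099]
vial [0.4438 0.4499]
lens [0.4829 0.4467]
well [0.4939 0.306 ]
tall [181.13713662 191.01408811] [180.8984276  188.41520756]
amber [219.95801959 200.27291242] [219.83886382 197.75811891]
cone [217.14703311 184.45322634] [217.02760486 182.05276603]
```

Request:
{"fn": "play_rows", "kwargs": {"series": [[[0.03,-0.019,0,0,0,5.7,1],[0.03,-0.019,0,0,0,5.7,1],[0.03,-0.019,0,0,0,0,1],[0.03,-0.019,0,0,0,0,1],[0.03,-0.019,0,0,0,0,1],[0.03,-0.019,0,0,0,0,1],[0.03,-0.019,0,0,0,0,1],[0.031,-0.018,0,0,0,0,1],[0,0,-0.02,0,0,0,1],[0,0,-0.02,0,0,0,1]]]}}

```text
time: 1.15
tool_pos: [0.4018, 0.4528, 0.1914]
tool_rot: [0.001, 0.031, 1.0, 0.001]
contact_force: [-0.4, 1.3, -0.3]
gripper_width: 0.999
grasp_force: 0.0
```

Run:
```python
from h import *
f=grab('wrist','w1'); s=manip.state(); print(s['tool_pos'],s['tool_rot'],s['joint_pos'])
for n,p in [('tall',(.4468,.4943,.145)),('amber',(.4002,.4533,.125)),('cone',(.4397,.4094,.131)),('vial',(.4438,.4499,.075))]: print(n,px(f,p).round())
```

```text
[0.39942439 0.45133631 0.18623284] [-0.00236268  0.03016485  0.99953971 -0.00220647] [ 7.22908933e-01  3.58996806e-02  1.70642458e+00  1.21548063e-05
  1.40573392e+00 -7.87550260e-01]
tall [358. 303.]
amber [284. 221.]
cone [218. 287.]
vial [283. 251.]
```

View pics/w1.png

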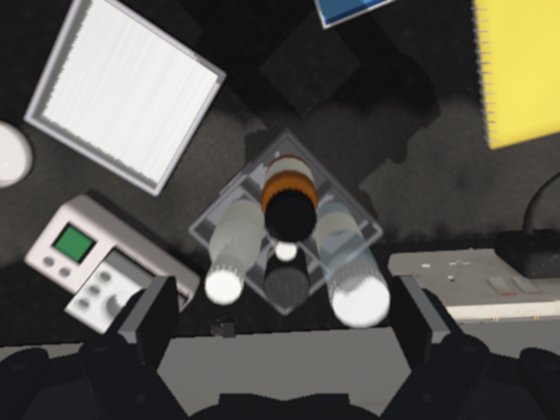

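The wrist view agrees with the estimate to about 3 mm: amber cap (291,216), cone cap (224,285), tall cap (361,300), white vial (286,250). Descending on amber.

Request:
{"fn": "play_rows", "kwargs": {"series": [[[0,0.002,-0.02,0,0,0,1],[0,0,-0.02,0,0,0,1],[0,0,-0.02,0,0,0,1],[0,0,-0.02,0,0,0,1],[0,0,-0.014,0,0,0,1],[0,0,0,0,0,0,0.3],[0,0,0,0,0,0,0.0],[0,0,0,0,0,0,0],[0,0,0,0,0,0,0],[0,0,0,0,0,0,0]]]}}

```text
time: 2.2
tool_pos: [0.4013, 0.4562, 0.0992]
tool_rot: [0.001, 0.029, 1.0, 0.001]
contact_force: [0.0, 1.2, 3.1]
gripper_width: 0.349
grasp_force: 59.7
```

Request:
{"fn": "play_rows", "kwargs": {"series": [[[0,0,0.015,0,0,0,0],[0,0,0.025,0,0,0,0],[0,0,0.025,0,0,0,0],[0,0,0.025,0,0,0,0],[-0.01,-0.011,0,0,0,0,0],[-0.02,-0.023,0,0,0,0,0],[-0.03,-0.035,0,0,0,0,0],[-0.03,-0.035,0,0,0,0,0],[-0.022,-0.025,0,0,0,0,0],[-0.011,-0.012,0,0,0,0,0]]]}}

```text
time: 3.2
tool_pos: [0.2755, 0.3125, 0.1872]
tool_rot: [-0.0, 0.029, 1.0, -0.0]
contact_force: [0.5, 0.8, -1.9]
gripper_width: 0.356
grasp_force: 59.9
```

Request:
{"fn": "play_rows", "kwargs": {"series": [[[0,0,-0.02,0,0,0,0],[0,0,-0.02,0,0,0,0],[0,0,-0.02,0,0,0,0],[0,0,-0.014,0,0,0,0],[0,0,-0.008,0,0,0,0],[0,0,0,0,0,0,0],[0,0,0,0,0,0,0],[0,0,0,0,0,0,0]]]}}

```text
time: 4.0
tool_pos: [0.278, 0.3149, 0.1065]
tool_rot: [0.001, 0.029, 1.0, 0.001]
contact_force: [0.1, -0.1, -1.4]
gripper_width: 0.356
grasp_force: 59.9
```

Run:
```python
from h import *
f=grab('side','s1'); grab('top','t1'); s=manip.state(); print(s['tool_pos'],s['contact_force'])
a=cv2.resize(f['frame'][150:290,140:360],None,fx=2,fy=2); b=load('top')['frame'][75:290,160:380]
cv2.imwrite('pics/c2.png',np.vstack([a,cv2.resize(b,(440,430))])[:600])
```

```text
[0.27790732 0.31478597 0.1063117 ] [-0.04209864 -0.87295465 -1.18782598]
```

View pics/c2.png

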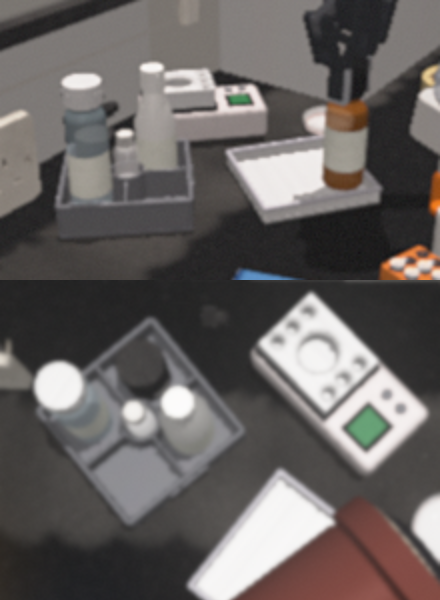

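Amber hangs upright over the tray's near corner at (345,160 in the crop), with the vial still in its socket. Lowering it and letting go.

Request:
{"fn": "play_rows", "kwargs": {"series": [[[0,0,-0.005,0,0,0,0],[0,0,-0.003,0,0,0,0],[0,0,-0.001,0,0,0,0],[0,0,0,0,0,0,0]]]}}

```text
time: 4.5
tool_pos: [0.2777, 0.3145, 0.0971]
tool_rot: [0.0, 0.029, 1.0, 0.0]
contact_force: [-0.8, -1.4, 3.8]
gripper_width: 0.355
grasp_force: 60.6
```

Request:
{"fn": "play_rows", "kwargs": {"series": [[[0,0,0,0,0,0,1],[0,0,0,0,0,0,1],[0,0,0,0,0,0,1],[0,0,0.03,0,0,0,1],[0,0,0.04,0,0,0,1],[0,0,0.04,0,0,0,1],[0.03,0.018,0,0,0,0,1],[0.04,0.024,0,0,0,0,1],[0.04,0.024,0,0,0,0,1],[0.04,0.024,0,0,0,0,1]]]}}

```text
time: 5.5
tool_pos: [0.4288, 0.4052, 0.2061]
tool_rot: [0.0, 0.029, 1.0, 0.0]
contact_force: [1.3, 0.8, 0.9]
gripper_width: 0.995
grasp_force: 0.0
```

Request:
{"fn": "play_rows", "kwargs": {"series": [[[0.012,0.006,0,0,0,0,1],[0,0,-0.02,0,0,0,1],[0,0,-0.03,0,0,0,1],[0,0,-0.03,0,0,0,1],[0,0,-0.02,0,0,0,1],[0,0,-0.007,0,0,0,1],[0,0,0,0,0,0,1]]]}}

```text
time: 6.2
tool_pos: [0.4386, 0.4098, 0.0979]
tool_rot: [-0.001, 0.029, 1.0, -0.001]
contact_force: [-0.9, 0.1, -0.4]
gripper_width: 0.996
grasp_force: 0.0
```

Request:
{"fn": "play_rows", "kwargs": {"series": [[[0,0,0,0,0,0,0],[0,0,0,0,0,0,0],[0,0,0,0,0,0,0],[0,0,0,0,0,0,0],[0,0,0,0,0,0,0],[0,0,0,0,0,0,0]]]}}

```text
time: 6.8
tool_pos: [0.4399, 0.4108, 0.1003]
tool_rot: [0.001, 0.029, 1.0, 0.001]
contact_force: [-0.1, 0.7, 3.5]
gripper_width: 0.25
grasp_force: 58.7
```

Request:
{"fn": "play_rows", "kwargs": {"series": [[[0,0,0.015,0,0,0,0],[0,0,0.025,0,0,0,0],[0,0,0.025,0,0,0,0],[0,0,0.025,0,0,0,0],[-0.014,-0.005,0,0,0,0,0],[-0.025,-0.009,0,0,0,0,0],[-0.03,-0.011,0,0,0,0,0],[-0.03,-0.011,0,0,0,0,0],[-0.018,-0.007,0,0,0,0,0],[-0.007,-0.002,0,0,0,0,0]]]}}

```text
time: 7.8
tool_pos: [0.3137, 0.3646, 0.1893]
tool_rot: [-0.0, 0.029, 1.0, -0.0]
contact_force: [0.9, -0.2, -1.3]
gripper_width: 0.251
grasp_force: 58.8
```

Request:
{"fn": "play_rows", "kwargs": {"series": [[[0,0,-0.02,0,0,0,0],[0,0,-0.025,0,0,0,0],[0,0,-0.02,0,0,0,0],[0,0,-0.014,0,0,0,0],[0,0,-0.006,0,0,0,0],[0,0,-0.004,0,0,0,0],[0,0,-0.002,0,0,0,0],[0,0,0,0,0,0,0],[0,0,0,0,0,0,0]]]}}

```text
time: 8.7
tool_pos: [0.3158, 0.3657, 0.0991]
tool_rot: [0.001, 0.029, 1.0, 0.0]
contact_force: [-0.6, -0.7, -1.4]
gripper_width: 0.247
grasp_force: 58.9
```

Request:
{"fn": "play_rows", "kwargs": {"series": [[[0,0,-0.001,0,0,0,0],[0,0,0,0,0,0,0],[0,0,0,0,0,0,0.8],[0,0,0,0,0,0,1],[0,0,0,0,0,0,1],[0,0,0.03,0,0,0,1],[0,0,0.04,0,0,0,1],[0,0,0.04,0,0,0,1],[0.03,0.029,0,0,0,0,1],[0.03,0.03,0,0,0,0,1]]]}}

```text
time: 9.7
tool_pos: [0.3769, 0.4258, 0.2112]
tool_rot: [0.003, 0.029, 1.0, 0.002]
contact_force: [0.3, 0.1, -0.1]
gripper_width: 1.0
grasp_force: 0.0
```

Request:
{"fn": "play_rows", "kwargs": {"series": [[[0.03,0.03,0,0,0,0,1],[0.03,0.03,0,0,0,0,1],[0.012,0.011,0,0,0,0,1],[0,0,-0.02,0,0,0,1],[0,0,-0.03,0,0,0,1],[0,0,-0.03,0,0,0,1],[0,0,-0.012,0,0,0,1],[0,0,0,0,0,0,1]]]}}

```text
time: 10.5
tool_pos: [0.446, 0.4941, 0.1124]
tool_rot: [-0.002, 0.029, 1.0, -0.002]
contact_force: [0.4, -0.2, 0.9]
gripper_width: 1.003
grasp_force: 0.0
```

Request:
{"fn": "play_rows", "kwargs": {"series": [[[0,0,0,0,0,0,0],[0,0,0,0,0,0,0],[0,0,0,0,0,0,0],[0,0,0,0,0,0,0],[0,0,0,0,0,0,0],[0,0,0,0,0,0,0]]]}}

```text
time: 11.1
tool_pos: [0.4483, 0.4962, 0.1174]
tool_rot: [0.001, 0.029, 1.0, 0.001]
contact_force: [0.0, 1.3, 4.9]
gripper_width: 0.387
grasp_force: 60.0
```

Request:
{"fn": "play_rows", "kwargs": {"series": [[[0,0,0.015,0,0,0,0],[0,0,0.025,0,0,0,0],[0,0,0.03,0,0,0,0],[0,0,0.03,0,0,0,0],[-0.008,-0.016,0,0,0,0,0],[-0.016,-0.033,0,0,0,0,0],[-0.018,-0.038,0,0,0,0,0],[-0.018,-0.038,0,0,0,0,0],[-0.014,-0.03,0,0,0,0,0],[-0.007,-0.013,0,0,0,0,0]]]}}

```text
time: 12.1
tool_pos: [0.3646, 0.3249, 0.2146]
tool_rot: [-0.001, 0.03, 1.0, -0.001]
contact_force: [0.1, -0.0, -1.3]
gripper_width: 0.39
grasp_force: 60.5
```

Request:
{"fn": "play_rows", "kwargs": {"series": [[[0,0,-0.02,0,0,0,0],[0,0,-0.025,0,0,0,0],[0,0,-0.025,0,0,0,0],[0,0,-0.018,0,0,0,0],[0,0,-0.006,0,0,0,0],[0,0,-0.004,0,0,0,0],[0,0,-0.003,0,0,0,0],[0,0,-0.001,0,0,0,0],[0,0,0,0,0,0,0]]]}}

```text
time: 13.0
tool_pos: [0.3673, 0.3277, 0.1154]
tool_rot: [0.001, 0.029, 1.0, 0.0]
contact_force: [-1.7, -2.0, 5.6]
gripper_width: 0.388
grasp_force: 61.3
```

Request:
{"fn": "play_rows", "kwargs": {"series": [[[0,0,0,0,0,0,0.8],[0,0,0,0,0,0,1],[0,0,0,0,0,0,1],[0,0,0.03,0,0,0,1],[0,0,0.04,0,0,0,1],[0,0,0.04,0,0,0,1],[0.011,0.04,0,0,0,0,1],[0.011,0.04,0,0,0,0,1],[0.011,0.04,-0.03,0,0,0,1],[0,0,-0.02,0,0,0,1]]]}}

```text
time: 14.0
tool_pos: [0.3995, 0.4496, 0.1719]
tool_rot: [-0.0, 0.028, 1.0, 0.0]
contact_force: [0.5, -0.3, -0.1]
gripper_width: 1.0
grasp_force: 0.0
```

Request:
{"fn": "play_rows", "kwargs": {"series": [[[0,0,0,0,0,0,1],[0,0,0,0,0,0,1],[0,0,0,0,0,0,1]]]}}

```text
time: 14.3
tool_pos: [0.3997, 0.4465, 0.176]
tool_rot: [0.001, 0.03, 1.0, 0.001]
contact_force: [0.3, -0.4, 1.1]
gripper_width: 0.999
grasp_force: 0.0
```

Run:
```python
from h import *
f=grab('wrist','w2'); g=grab('top','t2'); s=manip.state(); print(s['tool_pos'])
for n,p in [('vial',(.4438,.4499,.075)),('well',(.4939,.306,.066)),('A',(.367,.328,.143)),('C',(.316,.366,.129)),('B',(.278,.315,.123))]: print(n,px(f,p).round())
a=cv2.resize(f['frame'],(700,525)); cv2.imwrite('pics/w2.png',a)
b=cv2.resize(g['frame'][75:275,165:405],None,fx=3,fy=3,interpolation=cv2.INTER_CUBIC); cv2.imwrite('pics/t2c.png',b)
```

```text
[0.39983227 0.44652544 0.17622286]
vial [292. 262.]
well [117. 322.]
A [ 42. 200.]
C [109.  88.]
B [-9. 10.]
```

View pics/w2.png

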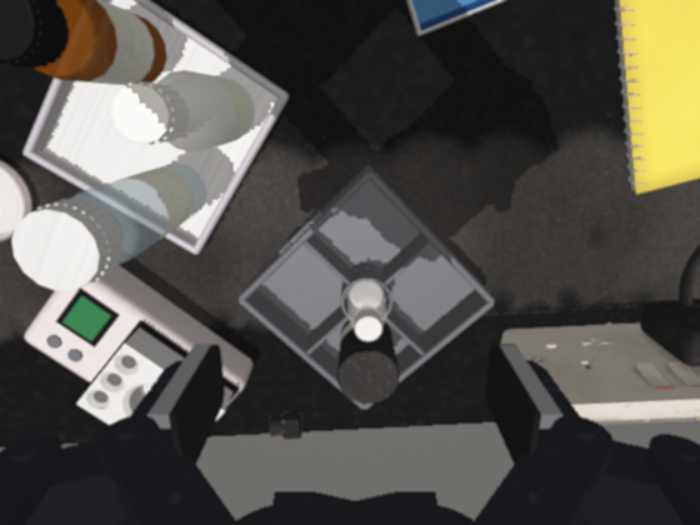

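View pics/t2c.png

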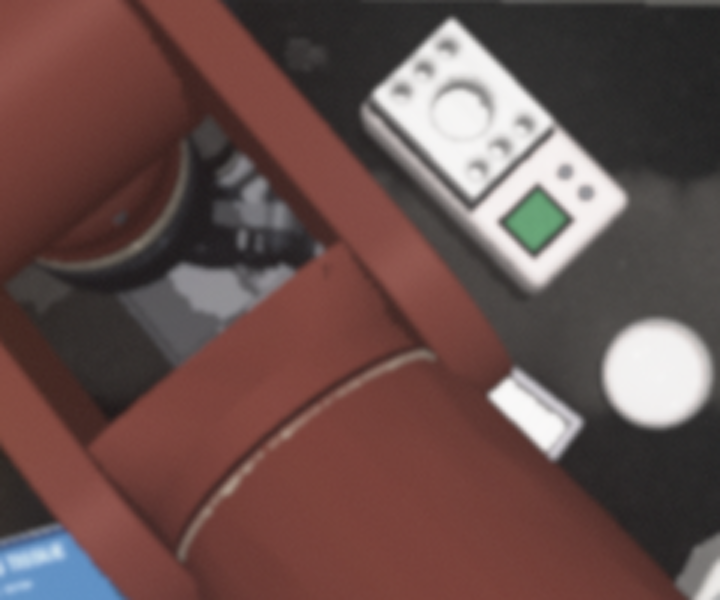

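All three bottles stand upright in the tray. The white-capped vial is in the socket, cap at (294,262) in raw pixels against (292,262) predicted. The well is at (463,110) in the top crop. Next is the vial.

Request:
{"fn": "play_rows", "kwargs": {"series": [[[0.022,0.002,0,0,0,0,0.8],[0.022,0.002,0,0,0,0,0.8],[0,0,-0.03,0,0,0,0.8],[0,0,-0.03,0,0,0,0.8],[0,0,-0.03,0,0,0,0.8],[0,0,-0.025,0,0,0,0.8],[0,0,-0.014,0,0,0,0.8],[0,0,-0.004,0,0,0,0.8],[0,0,0,0,0,0,0.8],[0,0,0,0,0,0,0.8]]]}}

```text
time: 15.4
tool_pos: [0.4442, 0.4513, 0.0431]
tool_rot: [0.001, 0.029, 1.0, 0.001]
contact_force: [0.5, -0.2, -0.1]
gripper_width: 0.798
grasp_force: 0.0
```

Request:
{"fn": "play_rows", "kwargs": {"series": [[[0,0,0,0,0,0,0.5],[0,0,0,0,0,0,0.4],[0,0,0,0,0,0,0.3],[0,0,0,0,0,0,0.2],[0,0,0,0,0,0,0],[0,0,0,0,0,0,0],[0,0,0,0,0,0,0]]]}}

```text
time: 16.1
tool_pos: [0.4436, 0.4509, 0.0419]
tool_rot: [0.001, 0.029, 1.0, 0.001]
contact_force: [0.4, 0.6, 5.6]
gripper_width: 0.277
grasp_force: 59.1
```

Request:
{"fn": "play_rows", "kwargs": {"series": [[[0,0,0.012,0,0,0,0],[0,0,0.022,0,0,0,0],[0,0,0.03,0,0,0,0],[0,0,0.03,0,0,0,0],[0.008,-0.022,0,0,0,0,0],[0.012,-0.035,0,0,0,0,0],[0.013,-0.037,0,0,0,0,0],[0.011,-0.033,0,0,0,0,0],[0.006,-0.017,0,0,0,0,0],[0,0,0,0,0,0,0]]]}}

```text
time: 17.1
tool_pos: [0.4932, 0.3041, 0.1347]
tool_rot: [-0.001, 0.031, 1.0, -0.001]
contact_force: [1.0, 0.1, 0.3]
gripper_width: 0.271
grasp_force: 59.7
```

Request:
{"fn": "play_rows", "kwargs": {"series": [[[0,0,-0.01,0,0,0,0],[0,0,-0.01,0,0,0,0],[0,0,0,0,0,0,0],[0,0,0,0,0,0,0]]]}}

```text
time: 17.5
tool_pos: [0.4921, 0.3069, 0.1139]
tool_rot: [-0.001, 0.029, 1.0, -0.0]
contact_force: [-0.1, 0.7, -0.6]
gripper_width: 0.271
grasp_force: 59.7
```

Run:
```python
from h import *
f=grab('wrist'); g=grab('side'); s=manip.state(); print(s['tool_pos'])
p=s['tool_pos']
x,y=p[:2]
for n,q in [('vialfoot',(x,y,p[2]-.023)),('vialcap',(x,y,p[2]+.033)),('well',(.4939,.307,.066))]: print(n,px(f,q).round(),px(g,q).round())
c=px(f,(.4939,.307,.08)).astype(int); d=px(g,(.4939,.307,.08)).astype(int); print(c,d)
A=cv2.resize(f['frame'],(560,420))
B=g['frame'][max(d[1]-60,0):d[1]+40,d[0]-70:d[0]+70]; B=cv2.resize(B,None,fx=4,fy=4,interpolation=cv2.INTER_CUBIC)
print('crop origin',max(d[1]-60,0),d[0]-70)
cv2.imwrite('pics/w3.png',f['frame']); cv2.imwrite('pics/s3.png',B)
```

```text
[0.49290557 0.30693281 0.11496357]
vialfoot [284. 258.] [230. 179.]
vialcap [283. 330.] [230. 155.]
well [284. 239.] [230. 190.]
[283 249] [230 183]
crop origin 123 160
```

View pics/w3.png

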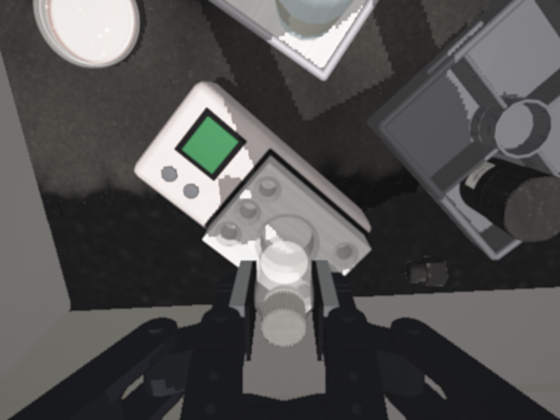

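View pics/s3.png

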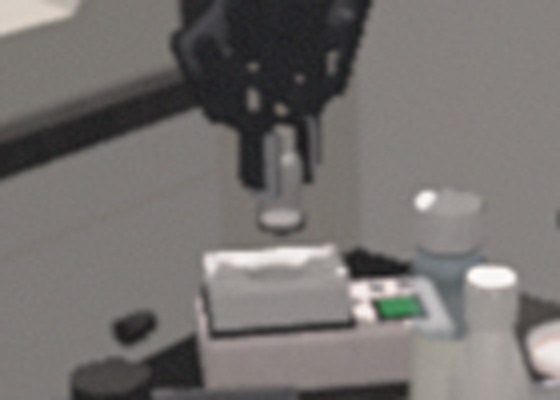

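Run:
```python
from h import *
f=load('wrist')
c=cv2.resize(f['frame'][140:300,190:390],None,fx=3.75,fy=3.75,interpolation=cv2.INTER_CUBIC); cv2.imwrite('pics/w3c.png',c)
for dx in (-.003,0,.003): print([px(f,(.4939+dx,.307+dy,.066)).round(1).tolist() for dy in(-.003,0,.003)])
```

```text
[[278.3, 234.1], [283.7, 233.8], [289.0, 233.5]]
[[278.6, 239.0], [284.0, 238.8], [289.3, 238.5]]
[[279.0, 243.9], [284.3, 243.6], [289.6, 243.4]]
```

View pics/w3c.png

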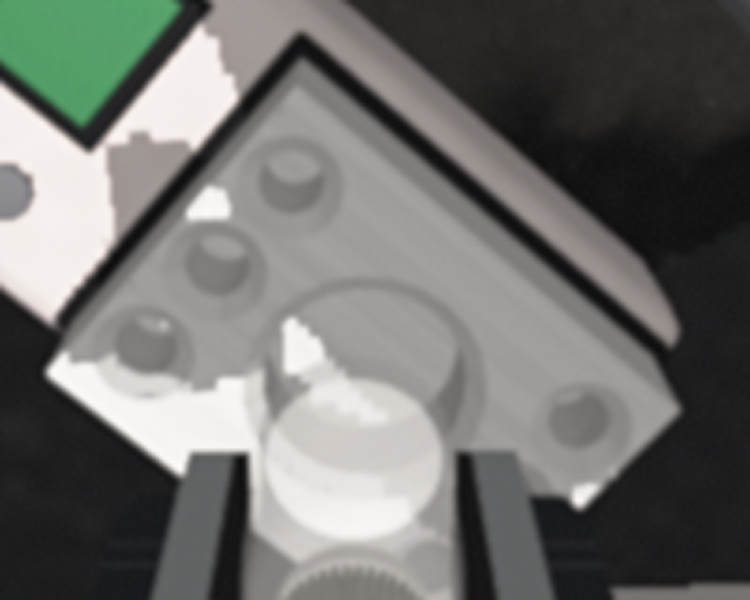

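The well is centred near (287,243) raw and the vial foot near (285,262). That makes the vial about 1.5 mm short in y and 1 mm short in x, so I correct that and lower it.

Request:
{"fn": "play_rows", "kwargs": {"series": [[[0.001,0.0015,-0.008,0,0,0,0],[0,0,-0.01,0,0,0,0],[0,0,-0.006,0,0,0,0],[0,0,-0.004,0,0,0,0],[0,0,0,0,0,0,0],[0,0,0,0,0,0,0]]]}}

```text
time: 18.2
tool_pos: [0.4941, 0.3078, 0.0869]
tool_rot: [-0.0, 0.029, 1.0, -0.0]
contact_force: [0.2, -0.0, 0.1]
gripper_width: 0.277
grasp_force: 59.7
```

Foot is at about z = 0.064, just inside the rim, with no contact force. Continuing down.

Request:
{"fn": "play_rows", "kwargs": {"series": [[[0,0,-0.005,0,0,0,0],[0,0,-0.005,0,0,0,0],[0,0,-0.003,0,0,0,0],[0,0,-0.002,0,0,0,0],[0,0,0,0,0,0,0],[0,0,0,0,0,0,0]]]}}

```text
time: 18.8
tool_pos: [0.4941, 0.3079, 0.072]
tool_rot: [0.0, 0.029, 1.0, -0.0]
contact_force: [-0.2, -0.9, 1.0]
gripper_width: 0.272
grasp_force: 59.7
```

Request:
{"fn": "play_rows", "kwargs": {"series": [[[0,0,-0.002,0,0,0,0],[0,0,0,0,0,0,0],[0,0,0,0,0,0,0.35],[0,0,0,0,0,0,0.45],[0,0,0,0,0,0,0.6],[0,0,0,0,0,0,0.6],[0,0,0.01,0,0,0,0.6],[0,0,0.025,0,0,0,0.6],[0,0,0.03,0,0,0,0.6],[0,0,0.03,0,0,0,0.6]]]}}

```text
time: 19.8
tool_pos: [0.4939, 0.3078, 0.1666]
tool_rot: [-0.0, 0.029, 1.0, -0.0]
contact_force: [-0.0, -0.2, 0.2]
gripper_width: 0.602
grasp_force: 0.0
```

Request:
{"fn": "play_rows", "kwargs": {"series": [[[0,0,0.04,0,0,0,1],[-0.02,0,0.04,0,0,0,1],[-0.04,0.01,0,0,0,0,1],[-0.04,0.01,0,0,0,0,1],[0,0,0,0,0,0,1],[0,0,0,0,0,0,1]]]}}

```text
time: 20.4
tool_pos: [0.3937, 0.3282, 0.246]
tool_rot: [0.001, 0.029, 1.0, 0.0]
contact_force: [1.2, -0.6, 0.0]
gripper_width: 1.002
grasp_force: 0.0
```

Run:
```python
from h import *
f=grab('wrist','w4'); s=manip.state(); print(s['tool_pos'])
for n,q in [('vialcap',(.4945,.308,.102)),('A',(.367,.328,.143)),('C',(.316,.366,.129)),('B',(.278,.315,.123))]: print(n,px(f,q).round())
```

```text
[0.39435387 0.3279499  0.24572264]
vialcap [268. 298.]
A [281. 167.]
C [333.  85.]
B [253.  29.]
```

View pics/w4.png

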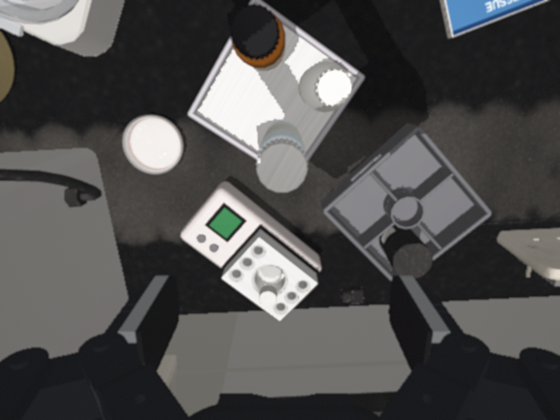

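The vial is seated, cap at (268,298) exactly as predicted. Tall (281,169), cone (333,88) and amber (257,32) still stand in the tray. Now the bottles go back, tall first.

Request:
{"fn": "play_rows", "kwargs": {"series": [[[-0.015,0,-0.02,0,0,0,1],[-0.012,0,-0.03,0,0,0,1],[0,0,-0.03,0,0,0,1],[0,0,-0.03,0,0,0,1],[0,0,-0.02,0,0,0,1],[0,0,0,0,0,0,0.6],[0,0,0,0,0,0,0],[0,0,0,0,0,0,0],[0,0,0,0,0,0,0],[0,0,0,0,0,0,0]]]}}

```text
time: 21.45
tool_pos: [0.3685, 0.3286, 0.1172]
tool_rot: [0.002, 0.029, 1.0, 0.001]
contact_force: [0.1, -1.3, 4.7]
gripper_width: 0.389
grasp_force: 60.3
```

Request:
{"fn": "play_rows", "kwargs": {"series": [[[0,0,0,0,0,0,0],[0,0,0.015,0,0,0,0],[0,0,0.025,0,0,0,0],[0,0,0.03,0,0,0,0],[0,0,0.03,0,0,0,0],[0.008,0.017,0,0,0,0,0],[0.016,0.033,0,0,0,0,0],[0.019,0.039,0,0,0,0,0],[0.019,0.039,0,0,0,0,0],[0.012,0.026,0,0,0,0,0]]]}}

```text
time: 22.45
tool_pos: [0.4414, 0.4838, 0.2148]
tool_rot: [-0.0, 0.029, 1.0, -0.0]
contact_force: [-0.0, -0.7, -2.0]
gripper_width: 0.388
grasp_force: 60.5
```

Request:
{"fn": "play_rows", "kwargs": {"series": [[[0.006,0.014,0,0,0,0,0],[0,0,0,0,0,0,0],[0,0,0,0,0,0,0],[0,0,0,0,0,0,0]]]}}

```text
time: 22.85
tool_pos: [0.4466, 0.4951, 0.2149]
tool_rot: [-0.0, 0.03, 1.0, -0.0]
contact_force: [-0.3, 0.2, -1.4]
gripper_width: 0.391
grasp_force: 60.5
```

Request:
{"fn": "play_rows", "kwargs": {"series": [[[0.001,0,-0.02,0,0,0,0],[0,0,-0.025,0,0,0,0],[0,0,-0.025,0,0,0,0],[0,0,-0.015,0,0,0,0],[0,0,-0.006,0,0,0,0],[0,0,-0.003,0,0,0,0],[0,0,-0.002,0,0,0,0],[0,0,0,0,0,0,0],[0,0,0,0,0,0,0]]]}}

```text
time: 23.75
tool_pos: [0.4486, 0.4964, 0.1203]
tool_rot: [0.001, 0.029, 1.0, 0.001]
contact_force: [-0.2, -0.4, -2.6]
gripper_width: 0.392
grasp_force: 60.6
```

Request:
{"fn": "play_rows", "kwargs": {"series": [[[0,0,-0.001,0,0,0,0],[0,0,0,0,0,0,0],[0,0,0,0,0,0,0.7],[0,0,0,0,0,0,1],[0,0,0,0,0,0,1],[0,0,0.03,0,0,0,1],[0,0,0.04,0,0,0,1],[0,0,0.04,0,0,0,1],[-0.03,-0.03,0,0,0,0,1],[-0.03,-0.03,0,0,0,0,1]]]}}

```text
time: 24.75
tool_pos: [0.3887, 0.4362, 0.2306]
tool_rot: [0.002, 0.029, 1.0, 0.001]
contact_force: [-1.0, -0.6, 0.5]
gripper_width: 1.0
grasp_force: 0.0
```

Request:
{"fn": "play_rows", "kwargs": {"series": [[[-0.03,-0.03,0,0,0,0,1],[-0.03,-0.03,0,0,0,0,1],[-0.0125,-0.011,0,0,0,0,1],[0,0,-0.03,0,0,0,1],[0,0,-0.03,0,0,0,1],[0,0,-0.03,0,0,0,1],[0,0,-0.03,0,0,0,1],[0,0,-0.009,0,0,0,1],[0,0,0,0,0,0,1],[0,0,0,0,0,0,0.5]]]}}

```text
time: 25.75
tool_pos: [0.3164, 0.3656, 0.1005]
tool_rot: [0.001, 0.029, 1.0, 0.001]
contact_force: [-0.2, -0.1, 0.5]
gripper_width: 0.857
grasp_force: 0.0
```

Request:
{"fn": "play_rows", "kwargs": {"series": [[[0,0,0,0,0,0,0],[0,0,0,0,0,0,0],[0,0,0,0,0,0,0],[0,0,0,0,0,0,0],[0,0,0,0,0,0,0]]]}}

```text
time: 26.25
tool_pos: [0.3162, 0.3655, 0.1001]
tool_rot: [0.001, 0.029, 1.0, 0.001]
contact_force: [-0.4, 0.5, 4.4]
gripper_width: 0.249
grasp_force: 58.7
```

Request:
{"fn": "play_rows", "kwargs": {"series": [[[0,0,0.015,0,0,0,0],[0,0,0.025,0,0,0,0],[0,0,0.025,0,0,0,0],[0,0,0.025,0,0,0,0],[0.014,0.005,0,0,0,0,0],[0.025,0.009,0,0,0,0,0],[0.03,0.011,0,0,0,0,0],[0.03,0.011,0,0,0,0,0],[0.018,0.007,0,0,0,0,0],[0.007,0.002,0,0,0,0,0]]]}}

```text
time: 27.25
tool_pos: [0.4407, 0.4099, 0.1889]
tool_rot: [-0.0, 0.03, 1.0, -0.0]
contact_force: [0.7, 0.0, -1.3]
gripper_width: 0.248
grasp_force: 58.9
```

Request:
{"fn": "play_rows", "kwargs": {"series": [[[0,0,0,0,0,0,0],[0,0,0,0,0,0,0],[0,0,-0.02,0,0,0,0],[0,0,-0.025,0,0,0,0],[0,0,-0.02,0,0,0,0],[0,0,-0.014,0,0,0,0],[0,0,-0.006,0,0,0,0],[0,0,-0.003,0,0,0,0],[0,0,0,0,0,0,0],[0,0,0,0,0,0,0]]]}}

```text
time: 28.25
tool_pos: [0.4402, 0.4104, 0.1022]
tool_rot: [0.001, 0.029, 1.0, 0.001]
contact_force: [0.7, -0.1, -0.5]
gripper_width: 0.25
grasp_force: 59.1
```

Request:
{"fn": "play_rows", "kwargs": {"series": [[[0,0,0,0,0,0,0.7],[0,0,0,0,0,0,0.8],[0,0,0,0,0,0,0.8],[0,0,0.03,0,0,0,0.8],[0,0,0.04,0,0,0,1],[0,0,0.04,0,0,0,1],[-0.03,-0.018,0,0,0,0,1],[-0.04,-0.024,0,0,0,0,1],[-0.04,-0.024,0,0,0,0,1],[-0.04,-0.024,0,0,0,0,1]]]}}

```text
time: 29.25
tool_pos: [0.2883, 0.319, 0.211]
tool_rot: [0.0, 0.03, 1.0, 0.0]
contact_force: [-1.1, -0.5, 0.8]
gripper_width: 0.997
grasp_force: 0.0
```

Request:
{"fn": "play_rows", "kwargs": {"series": [[[-0.012,-0.006,0,0,0,0,1],[0,0,-0.03,0,0,0,1],[0,0,-0.03,0,0,0,1],[0,0,-0.03,0,0,0,1],[0,0,-0.02,0,0,0,1],[0,0,-0.004,0,0,0,1],[0,0,0,0,0,0,1],[0,0,0,0,0,0,1],[0,0,0,0,0,0,0.5],[0,0,0,0,0,0,0]]]}}

```text
time: 30.25
tool_pos: [0.2783, 0.3145, 0.0983]
tool_rot: [0.001, 0.029, 1.0, 0.001]
contact_force: [-0.2, -1.0, -0.0]
gripper_width: 0.695
grasp_force: 0.0
```

Request:
{"fn": "play_rows", "kwargs": {"series": [[[0,0,0,0,0,0,0],[0,0,0,0,0,0,0],[0,0,0,0,0,0,0],[0,0,0,0,0,0,0]]]}}

```text
time: 30.65
tool_pos: [0.2781, 0.3144, 0.0977]
tool_rot: [0.001, 0.029, 1.0, 0.001]
contact_force: [-0.2, 0.7, 3.6]
gripper_width: 0.352
grasp_force: 59.3
```

Request:
{"fn": "play_rows", "kwargs": {"series": [[[0,0,0.015,0,0,0,0],[0,0,0.025,0,0,0,0],[0,0,0.025,0,0,0,0],[0,0,0.025,0,0,0,0],[0.01,0.011,0,0,0,0,0],[0.02,0.023,0,0,0,0,0],[0.03,0.035,0,0,0,0,0],[0.03,0.035,0,0,0,0,0],[0.022,0.025,0,0,0,0,0],[0.011,0.012,0,0,0,0,0]]]}}

```text
time: 31.65
tool_pos: [0.4016, 0.4561, 0.1853]
tool_rot: [-0.001, 0.029, 1.0, -0.001]
contact_force: [0.3, -0.8, -1.3]
gripper_width: 0.35
grasp_force: 59.8
```

Request:
{"fn": "play_rows", "kwargs": {"series": [[[0,0,0,0,0,0,0],[0,0,0,0,0,0,0],[0,0,-0.02,0,0,0,0],[0,0,-0.025,0,0,0,0],[0,0,-0.02,0,0,0,0],[0,0,-0.014,0,0,0,0],[0,0,-0.006,0,0,0,0],[0,0,-0.003,0,0,0,0],[0,0,0,0,0,0,0],[0,0,0,0,0,0,0]]]}}

```text
time: 32.65
tool_pos: [0.4011, 0.4554, 0.1001]
tool_rot: [0.001, 0.029, 1.0, 0.001]
contact_force: [-0.3, -0.3, -1.7]
gripper_width: 0.357
grasp_force: 59.9
```

Release, raise, and back out toward the start.

Request:
{"fn": "play_rows", "kwargs": {"series": [[[0,0,0,0,0,0,0.7],[0,0,0,0,0,0,1],[0,0,0,0,0,0,1],[0,0,0.03,0,0,0,1],[0,0,0.04,0,0,0,1],[0,0,0.04,0,0,0,1],[0,0,0.03,0,0,0,1],[-0.04,0,0,0,0,0,1],[-0.04,0.02,0,0,0,0,1],[-0.04,0.02,0,0,0,0,1]]]}}

```text
time: 33.65
tool_pos: [0.2797, 0.4952, 0.2398]
tool_rot: [0.0, 0.03, 1.0, 0.001]
contact_force: [0.3, 1.5, -0.7]
gripper_width: 1.0
grasp_force: 0.0
```

Request:
{"fn": "play_rows", "kwargs": {"series": [[[-0.04,0.03,0,0,0,0,1],[-0.04,0.04,0,0,0,0,1],[-0.03,0.04,0,0,0,0,1],[0,0,0,0,0,0,1],[0,0,0,0,0,0,1]]]}}

```text
time: 34.15
tool_pos: [0.1744, 0.6008, 0.2388]
tool_rot: [0.0, 0.028, 1.0, -0.0]
contact_force: [0.3, -0.5, 0.1]
gripper_width: 0.999
grasp_force: 0.0
```

Run:
```python
from h import *
f=grab('top'); g=grab('side'); s=manip.state(); print(s['tool_pos'],s['contact_force'],s['joint_vel'].round(3))
for n,q in [('tall',(.4468,.4943,.145)),('amber',(.4002,.4533,.125)),('cone',(.4397,.4094,.131)),('vial',(.4945,.308,.102))]: print(n,((px(f,q)-[165,75])*2).round(),px(g,q).round())
a=cv2.resize(f['frame'][75:275,165:405],None,fx=2,fy=2); b=cv2.resize(g['frame'][160:270,150:320],(480,200*480//309))
cv2.imwrite('pics/end.png',np.vstack([a[:290],b]))
```

```text
[0.17579978 0.59976521 0.23894581] [ 0.44986032 -0.70209682 -0.87094514] [-0.017 -0.01   0.007  0.003 -0.003  0.002]
tall [ 48. 105.] [182. 189.]
amber [107. 175.] [218. 198.]
cone [167. 122.] [217. 182.]
vial [307.  61.] [229. 175.]
```

View pics/end.png

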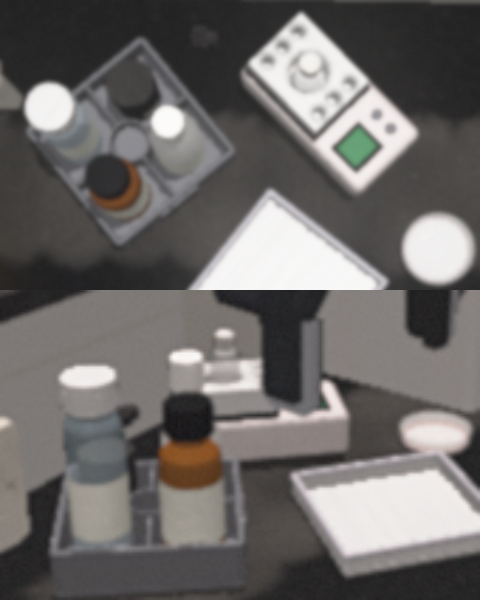

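Tall (49,106), amber (108,176) and cone (168,122) stand upright in their own compartments, and the vial at (311,63) is in the well. The lens case and the dish look unmoved, so I hand the job in.

```bash
python3 -c "
from plant import manip; print(manip.job_done())"
```

```text
the job is handed in; nothing more can be done
None
```

I handed the job in at about 34 s on the robot clock; no verdict came back, but the last pictures show the vial seated in the big well, all three bottles upright in their own compartments, and the lens case and petri dish where they were.

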